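# Shut down the vibrating plate and lift the praline carrier level

## Task

Shut down the vibrating plate by pressing its keys well down one at a time, first red, then yellow, then blue (never the green one), while the praline carrier still stands on the plate. Then take the carrier by its wooden bar, lift it straight up to about 12 cm above the plate and hold it there, still and level with all four pralines lying in it, so that the plate can be wiped; the job finishes while you are holding it. Leave everything else where it is.

Things in the scene. Friction and masses are not known exactly. Their poses are not given: they have to be found in the camera images.
- carrier_grip (a point): Centre of the carrier's wooden grip bar, which is straight and level along the carrier's x axis: 163 mm long, 14 mm wide (y), 18 mm tall. It lies 105 mm above the carrier's underside, over its centre of mass; an upright carries it at each end (x = +-79 mm), and below it only the pralines are in the way. Axes as the carrier's, z up.
- carrier: Carrier on the black plate: a loose aluminium tray 160 x 120 mm (x, y) with a 3 mm floor, a 12 mm rim and a wooden grip bar over its middle; 0.25 to 0.5 kg. Origin at the centre of its underside, x along the grip bar, z up.
- station: Vibrating plate for settling chocolates: fixed white housing 300 x 200 mm (x, y), top at 50 mm, with a black plate 190 x 150 mm on it whose top is at 62 mm. Origin at the centre of the housing's underside; the plate's centre is at x = -45 mm, the free end of the housing is towards +x.
- plate_top (a point): Centre of the upper face of the black plate, 62 mm above the table; axes as the station's.
- control_box: Fixed grey control box of the plate, 160 x 160 x 36 mm, with four round spring keys on top, in a square 68 mm apart; which colour is where varies. Origin at the centre of its underside.
- key_red_top (a point): Centre of the upper face of the red key (stops the shaking), a round cap of 17 mm radius that is pressed straight down; moves with the key.
- key_red (a joint): How far the red key is pressed down: 0 m up, 0.006 m fully down, which takes 5 N; it springs back when let go.
- key_yellow_top (a point): Centre of the upper face of the yellow key (silences the buzzer), a round cap of 17 mm radius that is pressed straight down; moves with the key.
- key_yellow (a joint): How far the yellow key is pressed down: 0 m up, 0.006 m fully down, which takes 5 N; it springs back when let go.
- key_blue_top (a point): Centre of the upper face of the blue key (puts the plate on standby), a round cap of 17 mm radius that is pressed straight down; moves with the key.
- key_blue (a joint): How far the blue key is pressed down: 0 m up, 0.006 m fully down, which takes 5 N; it springs back when let go.
- key_green_top (a point): Centre of the upper face of the green key (starts the shaking: not to be pressed), a round cap of 17 mm radius that is pressed straight down; moves with the key.
- key_green (a joint): How far the green key is pressed down: 0 m up, 0.006 m fully down, which takes 5 N; it springs back when let go.
- praline0_center (a point): Centre of a loose square praline, 28 x 28 x 14 mm, 15 g, one of four lying on the carrier's floor beside and below the grip bar.
- praline1_center (a point): Centre of a loose square praline, 28 x 28 x 14 mm, 15 g, one of four lying on the carrier's floor beside and below the grip bar.
- praline2_center (a point): Centre of a loose square praline, 28 x 28 x 14 mm, 15 g, one of four lying on the carrier's floor beside and below the grip bar.
- praline3_center (a point): Centre of a loose square praline, 28 x 28 x 14 mm, 15 g, one of four lying on the carrier's floor beside and below the grip bar.
- nozzle_a: steel piping nozzle (cone) standing on the free end of the vibrating plate's housing, 32 mm across, 45 mm tall; origin at the centre of its underside
- tasting_cup: round dark chocolate cup with an ivory top on the free end of the housing, 30 mm across, 17 mm tall; origin at the centre of its underside
- nozzle_b: steel piping nozzle (cone) standing on the table, 32 mm across, 45 mm tall; origin at the centre of its underside
- palette_knife: palette knife lying on the table; bystander, origin under its middle
- bowl: white bowl, 120 mm across, 50 mm tall; bystander, origin at the centre of its underside
- scraper: steel bench scraper with a wooden grip lying on the table, 100 x 80 mm; bystander, origin under its middle
- jar: amber glass jar, 64 mm across, 90 mm tall; bystander, origin at the centre of its underside
There are look-alikes about, which are no part of the job. What is meant by the carrier is not orange, and is the larger of those in its own colour.

How it is judged:
On the way, in this order (a step that is already met when the one before it is completed fails the run):
1. the red key is pressed alone, with the carrier still on the plate (value of joint key_red above 0.004 m and value of joint each of key_yellow, key_blue, key_green below 0.002 m and distance of carrier from where it was at the start of the episode below 0.02 m), for 0.05 s.
2. the yellow key is pressed alone, with the carrier still on the plate (value of joint key_yellow above 0.004 m and value of joint each of key_red, key_blue, key_green below 0.002 m and distance of carrier from where it was at the start of the episode below 0.02 m), for 0.05 s.
3. the blue key is pressed alone, with the carrier still on the plate (value of joint key_blue above 0.004 m and value of joint each of key_red, key_yellow, key_green below 0.002 m and distance of carrier from where it was at the start of the episode below 0.02 m), for 0.05 s.
4. the carrier is lifted clear of the plate in the fingers (z of carrier in the frame of plate_top above 0.03 m and contact force between carrier and station below 0.1 N and contact force between carrier and the fingers above 2 N), for 0.2 s.
At the end, for the whole second after the job is handed in: The fingers hold the carrier with its underside 80 to 200 mm above the black plate and its centre within 80 mm of the plate's centre seen from above, tilted less than 0.12 rad, slower than 20 mm/s and 0.15 rad/s, not touching the station; all four pralines lie flat in it and all keys are up (z of carrier in the frame of plate_top between 0.08 and 0.2 m and horizontal distance between carrier and plate_top below 0.08 m and angle between carrier's own z axis and vertical below 0.12 rad and linear speed of carrier below 0.02 m/s and angular speed of carrier below 0.15 rad/s and contact force between carrier and the fingers above 2 N and contact force between carrier and station below 0.1 N and value of joint each of key_red, key_yellow, key_blue, key_green below 0.002 m and x of praline0_center in the frame of carrier between -0.075 and 0.075 m and y of praline0_center in the frame of carrier between -0.056 and 0.056 m and z of praline0_center in the frame of carrier between 0.006 and 0.018 m and angle between each of praline0_center, praline1_center, praline2_center, praline3_center's own z axis and vertical below 0.25 rad and x of praline1_center in the frame of carrier between -0.075 and 0.075 m and y of praline1_center in the frame of carrier between -0.056 and 0.056 m and z of praline1_center in the frame of carrier between 0.006 and 0.018 m and x of praline2_center in the frame of carrier between -0.075 and 0.075 m and y of praline2_center in the frame of carrier between -0.056 and 0.056 m and z of praline2_center in the frame of carrier between 0.006 and 0.018 m and x of praline3_center in the frame of carrier between -0.075 and 0.075 m and y of praline3_center in the frame of carrier between -0.056 and 0.056 m and z of praline3_center in the frame of carrier between 0.006 and 0.018 m); the arm keeps its last pose, push and grip.
It fails at once if the green key is pressed (more than 3 mm) (value of joint key_green above 0.003 m).
It fails at once if the carrier is tipped by more than 0.3 rad (angle between carrier's own z axis and vertical above 0.3 rad).
It fails at once if a bystander is moved by more than 30 mm (distance of any of nozzle_a, tasting_cup, nozzle_b, palette_knife, bowl, scraper, jar from where it was at the start of the episode above 0.03 m).
It also fails if it takes over 61 s, if anything falls off the work surface, if the arm or the gripper's body presses on something with over 40 N, if the wrist force passes 120 N, or if a joint passes its speed limit or range.

## Robot

A 6-joint arm with a two-finger parallel gripper is mounted at the origin on the work surface. World frame = base frame: x ahead of the robot, y to its left, z up, the work surface at z = 0. Lengths are in m, angles in rad, forces in N, time in s.
With the tool pointing down it reaches from about 0.35 to 0.975 m from the base axis. Payload 4.9 kg.
Tool frame: the origin (TCP) lies midway between the tips of the shut fingers; the grasp point (between the pads) lies 19 mm behind it; z points along the fingers, y is the direction in which the jaws open and shut (so a half turn about z gives the same grasp; the last joint's range is limited). The gripper opens to 85 mm and grips with 20 to 120 N. Pads are 22 mm wide; open, the fingers measure 114 mm over their backs; the gripper's body (76 mm by 85 mm) begins 54 mm behind the grasp point. The pads swing forward as they close: fully open they stand 13 mm farther back than shut.
Start: joints at [-1.291, 0.053, 1.613, -0, 1.476, -0.119], TCP at [0.243, -0.576, 0.231] pointing down, gripper open.
Joint ranges: [-3.01, 3.01], [-1.01, 2.22], [0.06, 2.58], [-1.02, 4.17], [0.09, 2.62], [-3.14, 3.14]. Speed limits (rad/s): [2.57, 2.57, 3.14, 3.14, 3.14, 3.14].

## Interface

Orientations are given as a rotation vector (axis times angle).
In Python, from station import ctrl gives the robot as it stands.
- The arm moves only by the tool play_rows, never from a script. Its argument "motion" is a list that holds one entry, the list of rows, each a list of 7 numbers: the closure, from -1 (fully open) to 1 (shut), then the shift along the tool's x, y, z in cm, then the turn, a rotation vector about the tool's x, y, z in degrees. A call has 1 to 20 rows; each row is the pose to reach, as a shift and turn from the pose measured when the call began, along the tool's axes at that moment; what a row does not reach only later rows make up. A row lasts 1/8 s, in which the tool goes at most 62.5 mm and 10.7 degrees, less where a joint would pass 70% of its speed; a pose out of reach is approached as far as the arm can. A call with a gripper value outside its range is refused whole. The fingers move at their own pace and stop on an object; "newtons" is the grip in N (left out, the last holds). Time passes only in rows, so rows that repeat a pose let the fingers close. It gives the time, the measured TCP pose, the force and the opening at its end, in the units of the state.
- ctrl.get_obs(): the state, without advancing time (a new reading comes with each control period).
- ctrl.get_image(name): name is "scene" or "top" or "wrist"; returns a dict with "color" (400x640x3 uint8, red, green, blue), "mtx" (3x3 intrinsics, pixels), "D" ([k1, k2, p1, p2, k3] as OpenCV has them; the pictures are not rectified), "T" (4x4, takes a point from camera to world coordinates). Camera axes: x right, y up, looking along -z (the intrinsics and any distortion apply to the point x, -y, -z); pixel columns grow to the right and rows downward; lengths in m; the calibration is good to about 2 mm. A picture is of the moment at which its call begins. There is no depth.
- ctrl.finish_job(): hands the job in, once; it reports no verdict.
The state is a dict: "t": time; "q": joint angles; "dq": joint speeds; "effort": joint torques, N m; "tool_pos": TCP position; "tool_rot": TCP orientation; "contact_force": force on the tool from outside, world axes, zero at the start; "wrist_torque": the same for the moment, N m; "opening": finger opening in m.
Only numpy, scipy, OpenCV 4.12 (cv2) and the standard library are available. Lean on these libraries where they do the work, as an engineer would, in place of code of your own. Each camera call takes 0.05 s, during which the arm holds its last target.

## Working session

There is one attempt and no reset: what is moved stays moved. The work goes in short steps, Python scripts to look and compute and a tool call to move; the robot and the scene stay as the last step left them, time stands still between calls to the robot, and variables do not carry over. Pictures are saved under pics/ and viewed, and the job is handed in when it is done.

Besides the shell and the picture viewer there is one more tool, called after "Request:" in YAML: its name, and indented under it one key for each argument. play_rows: Moves the arm, as the interface text tells. Its arguments: {"type":"object","properties":{"motion":{"type":"array"},"newtons":{"type":"number"}},"required":["motion"]}

```bash
mkdir -p pics; ls; cat > h.py <<'E'
import numpy as np, cv2
from station import ctrl
from scipy.spatial.transform import Rotation as R
def snap(n,tag):
    im=ctrl.get_image(n); cv2.imwrite(f'pics/{tag}.png',im['color'][:,:,::-1]); np.savez(f'pics/{tag}.npz',**im); return im
def load(tag): return dict(np.load(f'pics/{tag}.npz'))
def ray(im,uv):
    p=cv2.undistortPoints(np.array(uv,float).reshape(-1,1,2),im['mtx'],im['D']).reshape(-1,2)
    d=np.c_[p[:,0],-p[:,1],-np.ones(len(p))]@im['T'][:3,:3].T
    return im['T'][:3,3],d/np.linalg.norm(d,axis=1)[:,None]
def onz(im,uv,z):
    o,d=ray(im,uv); return o+d*((z-o[2])/d[:,2])[:,None]
def tri(obs):
    A=np.zeros((3,3));b=np.zeros(3);L=[]
    for im,uv in obs:
        o,d=ray(im,[uv]);d=d[0];P=np.eye(3)-np.outer(d,d);A+=P;b+=P@o;L.append((o,P))
    x=np.linalg.solve(A,b); return x,[np.linalg.norm(P@(x-o)) for o,P in L]
def proj(im,X):
    X=np.atleast_2d(X);T=im['T'];c=(X-T[:3,3])@T[:3,:3]
    c=c*[1,-1,-1]
    return cv2.projectPoints(c.reshape(-1,1,3),np.zeros(3),np.zeros(3),im['mtx'],im['D'])[0].reshape(-1,2)
E
python3 - <<'E'
from h import *
np.set_printoptions(precision=4,suppress=True)
for n in ['scene','top','wrist']:
    im=snap(n,n+'0'); print(n,im['T'],im['mtx'],im['D'])
print(ctrl.get_obs())
E
```

```text
pics
scene [[ 0.89   -0.3338  0.3106  0.9405]
 [ 0.4557  0.6744 -0.5809 -0.8954]
 [-0.0155  0.6586  0.7524  1.3432]
 [ 0.      0.      0.      1.    ]] [[457.2017   0.     325.7795]
 [  0.     457.2017 200.9668]
 [  0.       0.       1.    ]] [-0.01  0.    0.    0.    0.  ]
top [[ 0.0233  0.9841 -0.1761  0.2401]
 [-0.9995  0.0263  0.0148  0.034 ]
 [ 0.0192  0.1757  0.9843  1.3439]
 [ 0.      0.      0.      1.    ]] [[384.3358   0.     318.7982]
 [  0.     384.3358 209.9275]
 [  0.       0.       1.    ]] [0.0228 0.     0.     0.     0.    ]
wrist [[ 0.3891  0.884   0.2591  0.3092]
 [-0.9212  0.3741  0.1072 -0.5479]
 [-0.0021 -0.2804  0.9599  0.3735]
 [ 0.      0.      0.      1.    ]] [[315.5271   0.     321.0772]
 [  0.     315.5271 194.1398]
 [  0.       0.       1.    ]] [-0.056  0.     0.     0.     0.   ]
{'t': 0.15, 'q': array([-1.291 ,  0.0533,  1.614 ,  0.    ,  1.476 , -0.119 ]), 'dq': array([-0.0006, -0.0038, -0.0033, -0.0007,  0.0015, -0.0014]), 'effort': array([  0.0001, -39.4243, -37.0722,  -0.0001,   0.0046,   0.    ]), 'tool_pos': array([ 0.2426, -0.5755,  0.2303]), 'tool_rot': array([-3.0777, -0.6219,  0.0002]), 'contact_force': array([ 0.1068, -0.1877,  0.3863]), 'wrist_torque': array([ 0.0339, -0.0247,  0.0126]), 'opening': 0.0852098423867043}
```

View pics/scene0.png

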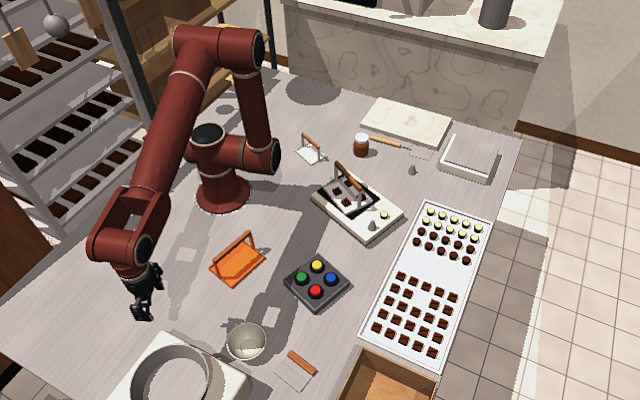

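View pics/top0.png

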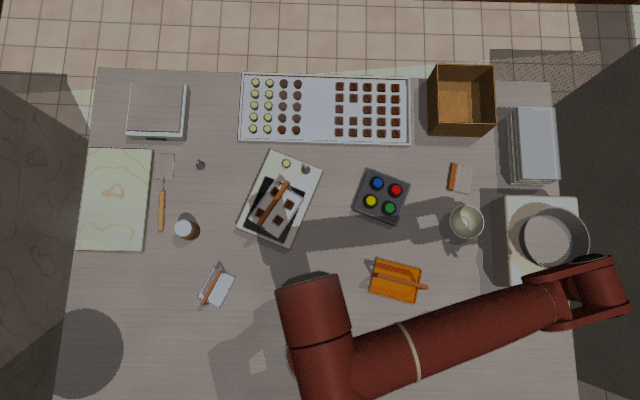

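View pics/wrist0.png

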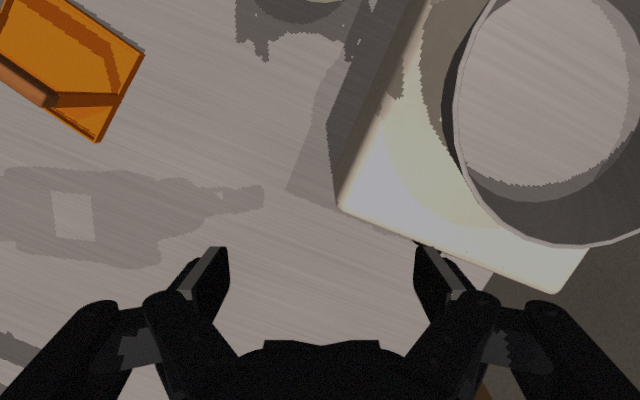

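The pictures show the keys on the grey box. In the scene view they are red (316,291), yellow (317,266), blue (331,279) and green (302,277). In the top view they are red (396,190), yellow (371,201), blue (377,183) and green (390,208). The carrier with its bar is on the black plate, at scene (348,190) and top (273,207). The orange carrier and the small silver one are look-alikes.

```bash
cat > k.py <<'E'
from h import *
np.set_printoptions(precision=4,suppress=True)
box={'scene0':(280,250,355,315),'top0':(345,165,415,230)}
hue={'red':[(0,8),(172,180)],'yellow':[(22,36)],'blue':[(100,125)],'green':[(50,75)]}
ims={t:load(t) for t in box}
def cents(t,im,b):
    x0,y0,x1,y1=b; c=cv2.cvtColor(im['color'],cv2.COLOR_RGB2HSV)[y0:y1,x0:x1]; out={}
    for k,v in hue.items():
        m=np.zeros(c.shape[:2],np.uint8)
        for a,e in v: m|=((c[...,0]>=a)&(c[...,0]<=e)&(c[...,1]>130)&(c[...,2]>90)).astype(np.uint8)
        n,l,s,ce=cv2.connectedComponentsWithStats(m); i=1+np.argmax(s[1:,4]); out[k]=(ce[i]+[x0,y0],s[i])
    return out
if __name__=='__main__':
    C={t:cents(t,ims[t],b) for t,b in box.items()}
    for k in hue:
        X,r=tri([(ims[t],C[t][k][0]) for t in box]); print(k,[(C[t][k][0].round(1),C[t][k][1][2:]) for t in box],X,r)
        for t in box: print('   z.045',onz(ims[t],[C[t][k][0]],.045))
    for t,b in box.items():
        x0,y0,x1,y1=b;cv2.imwrite(f'pics/kz_{t}.png',cv2.resize(ims[t]['color'][y0:y1,x0:x1,::-1],None,fx=8,fy=8))
    for t,b in {'scene0':(300,150,410,245),'top0':(225,140,335,255)}.items():
        x0,y0,x1,y1=b;cv2.imwrite(f'pics/cz_{t}.png',cv2.resize(ims[t]['color'][y0:y1,x0:x1,::-1],None,fx=5,fy=5,interpolation=cv2.INTER_CUBIC))
E
python3 k.py
```

```text
red [(array([314.9, 289.6]), array([11, 10, 90], dtype=int32)), (array([395.8, 189.3]), array([10, 10, 76], dtype=int32))] [ 0.5497 -0.2503  0.0529] [np.float64(0.0010637168976615626), np.float64(0.0010637168976616815)]
   z.045 [[ 0.5464 -0.247   0.045 ]]
   z.045 [[ 0.5524 -0.2514  0.045 ]]
yellow [(array([316.4, 264.1]), array([10,  9, 76], dtype=int32)), (array([370.5, 200.2]), array([10, 10, 79], dtype=int32))] [ 0.5088 -0.1628  0.0536] [np.float64(0.0010359940126715708), np.float64(0.0010359940126715133)]
   z.045 [[ 0.5051 -0.1586  0.045 ]]
   z.045 [[ 0.5114 -0.1635  0.045 ]]
blue [(array([330.4, 276.9]), array([10,  9, 76], dtype=int32)), (array([377.3, 182.2]), array([10, 10, 73], dtype=int32))] [ 0.573  -0.1863  0.0535] [np.float64(0.000997702894416532), np.float64(0.00099770289441662)]
   z.045 [[ 0.5699 -0.1823  0.045 ]]
   z.045 [[ 0.5761 -0.1872  0.045 ]]
green [(array([300.8, 276.2]), array([10,  9, 72], dtype=int32)), (array([389.2, 207.3]), array([ 9,  9, 59], dtype=int32))] [ 0.4853 -0.2271  0.0538] [np.float64(0.0014328297916308022), np.float64(0.0014328297916308505)]
   z.045 [[ 0.4811 -0.2235  0.045 ]]
   z.045 [[ 0.4881 -0.228   0.045 ]]
```

View pics/cz_scene0.png

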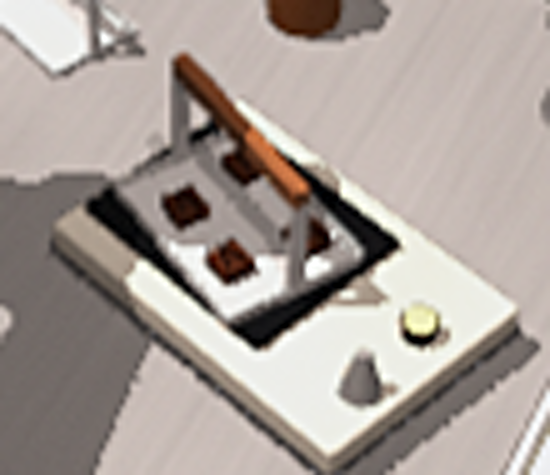

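View pics/cz_top0.png

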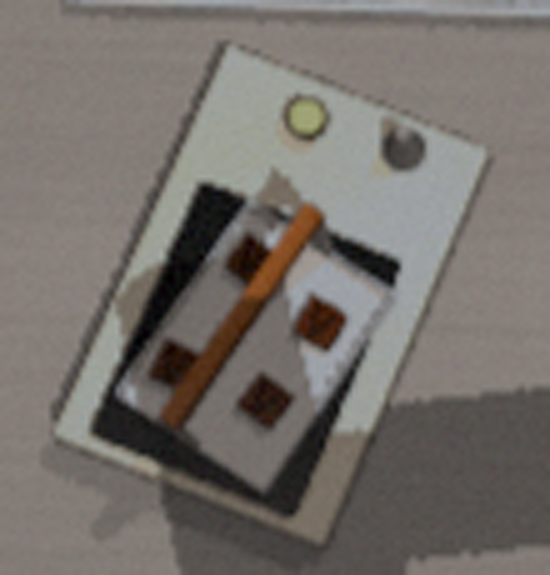

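View pics/kz_scene0.png

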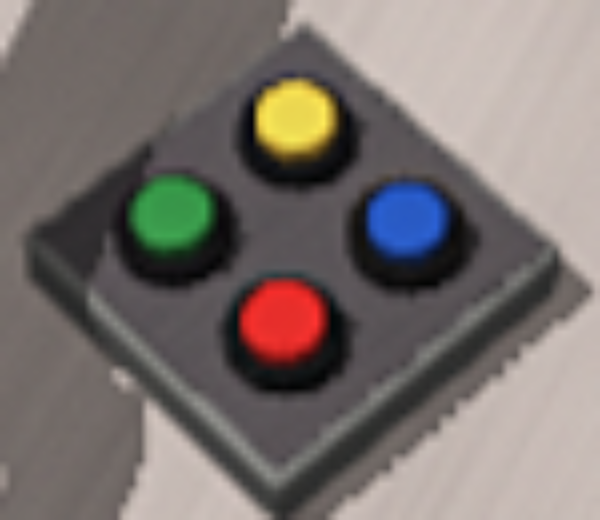

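```bash
cat >> h.py <<'E'
def togo(X,yaw=None,o=None):
    "shift (cm, tool axes) to world X, and turn"
    o=o or ctrl.get_obs(); Rt=R.from_rotvec(o['tool_rot'])
    return Rt.inv().apply(np.array(X)-o['tool_pos'])*100
E
cat > c.py <<'E'
from h import *
np.set_printoptions(precision=4,suppress=True)
def barmask(im,b):
    x0,y0,x1,y1=b;h=cv2.cvtColor(im['color'],cv2.COLOR_RGB2HSV)
    m=((h[...,0]>=6)&(h[...,0]<=14)&(h[...,1]>140)&(h[...,2]>90)).astype(np.uint8)
    z=np.zeros_like(m);z[y0:y1,x0:x1]=m[y0:y1,x0:x1]
    n,l,s,ce=cv2.connectedComponentsWithStats(z)
    i=1+np.argmax(s[1:,4]);m=(l==i).astype(np.uint8)
    return m
if __name__=='__main__':
    ims={}
    E={}
    for t,b in {'scene0':(300,150,410,245),'top0':(225,140,335,255)}.items():
        im=load(t);m=barmask(im,b);ims[t]=im
        p=np.argwhere(m)[:,::-1].astype(float);c=p.mean(0);u=np.linalg.svd(p-c,full_matrices=False)[2][0]
        s=(p-c)@u; w=(p-c)@[-u[1],u[0]]
        print(t,len(p),c,u,s.min(),s.max(),w.min(),w.max())
        a,e=c+u*(s.min()-.3),c+u*(s.max()+.3)
        mid=(a+e)/2
        if a[1]>e[1]: a,e=e,a
        E[t]=(a,e)
        print(a,e, onz(im,[a,e,c],.162))
    # top: smaller row = far (x large). scene: larger row = station +x
    for i,j in ((0,1),(1,0)):
        X,r=tri([(ims['top0'],E['top0'][i]),(ims['scene0'],E['scene0'][j])]);print(X,r)
E
python3 c.py; python3 -c "
from h import *
o=ctrl.get_obs();Rt=R.from_rotvec(o['tool_rot']);print(Rt.as_matrix())
im=load('wrist0');print('cam in tool',Rt.inv().apply(im['T'][:3,3]-o['tool_pos']))
print(togo([.55,-.25,.12]))"
```

```text
scene0 111 [349.6216 176.7477] [0.6637 0.748 ] -20.819953812922886 15.968557048337095 -2.0326303071078526 2.8662194350750325
[335.6035 160.9508] [360.4197 188.916 ] [[0.3955 0.2088 0.162 ]
 [0.5363 0.1206 0.162 ]
 [0.477  0.1578 0.162 ]]
top0 92 [281.0435 190.5978] [-0.5899  0.8075] -11.046163155131262 10.939464142258315 -2.1893356767143652 2.220410349773531
[287.7361 181.4357] [274.4138 199.6738] [[0.5403 0.1165 0.162 ]
 [0.4804 0.156  0.162 ]
 [0.5101 0.1364 0.162 ]]
[0.5385 0.1159 0.1679] [np.float64(0.0003796200862947076), np.float64(0.00037962008629464694)]
[0.4486 0.1362 0.2538] [np.float64(0.01624597923585487), np.float64(0.01624597923585467)]
[[ 9.21533191e-01  3.88299356e-01 -4.32926011e-04]
 [ 3.88299531e-01 -9.21531810e-01  1.61172457e-03]
 [ 2.26876523e-04 -1.65336266e-03 -9.99998607e-01]]
cam in tool [ 0.07216523  0.00021468 -0.14312609]
[ 40.96812077 -18.03780553  11.07087223]
```

Request:
play_rows:
  motion:
    - [[1, 2, -1, 0, 0, 0, 0], [1, 6, -2.6, 0, 0, 0, 0], [1, 10, -4.4, 0, 0, 0, 0], [1, 14, -6.2, 0, 0, 0, 0], [1, 18, -7.9, 1, 0, 0, 0], [1, 22, -9.7, 2, 0, 0, 0], [1, 26, -11.4, 3, 0, 0, 0], [1, 30, -13.2, 5, 0, 0, 0], [1, 34, -15, 7, 0, 0, 0], [1, 38, -16.7, 8, 0, 0, 0], [1, 40, -17.6, 9, 0, 0, 0], [1, 41, -18, 9, 0, 0, 0], [1, 41, -18, 9, 0, 0, 0], [1, 41, -18, 9, 0, 0, 0]]
  newtons: 40

```text
t: 1.9
tool_pos: [0.5502, -0.2513, 0.1415]
tool_rot: [-3.079, -0.62, -0.001]
contact_force: [-0.0, 0.1, -0.1]
opening: 0.0001
```

```bash
python3 - <<'E'
from h import *
np.set_printoptions(precision=4,suppress=True)
im=snap('wrist','w1'); o=ctrl.get_obs();print(o)
for k in ([.5497,-.2503,.053],[.5088,-.1628,.053],[.573,-.1863,.053]): print(k,togo(k),proj(im,k))
E
```

```text
{'t': 1.95, 'q': array([-0.5519,  0.0762,  1.7422,  0.0009,  1.3234,  0.6213]), 'dq': array([-0.0024,  0.0014,  0.0008,  0.0024,  0.001 ,  0.0003]), 'effort': array([  0.294 , -38.4113, -35.1153,   0.0134,   0.0033,  -0.0011]), 'tool_pos': array([ 0.5502, -0.2513,  0.1414]), 'tool_rot': array([-3.0791, -0.6199, -0.0006]), 'contact_force': array([-0.8054,  0.4088, -0.6068]), 'wrist_torque': array([0.0316, 0.0841, 0.0118]), 'opening': -2.3860988738162154e-05}
[0.5497, -0.2503, 0.053] [-0.0078 -0.1064  8.8376] [[319.3216 199.8111]]
[0.5088, -0.1628, 0.053] [-0.3929 -9.7574  8.8437] [[195.5763 204.3166]]
[0.573, -0.1863, 0.053] [ 4.6174 -5.106   8.8434] [[250.949 139.315]]
```

View pics/w1.png

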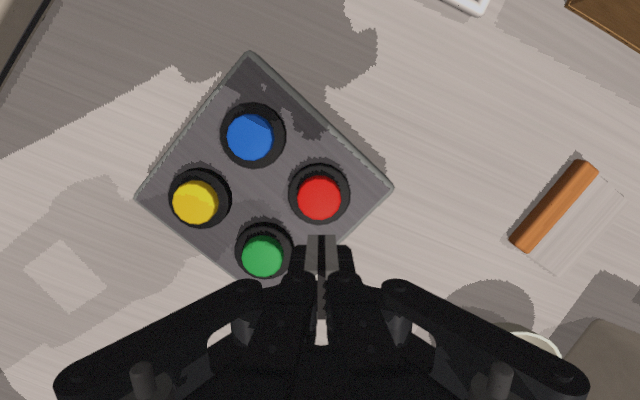

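The wrist view shows the red key at (319,197), and my measurement predicted (319,200), so they agree to about 1 mm. I'll press red now.

Request:
play_rows:
  motion:
    - [[1, 0, -0.1, 3, 0, 0, 0], [1, 0, -0.1, 6, 0, 0, 0], [1, 0, -0.1, 7.8, 0, 0, 0], [1, 0, -0.1, 8.4, 0, 0, 0], [1, 0, -0.1, 8.8, 0, 0, 0], [1, 0, -0.1, 9.1, 0, 0, 0], [1, 0, -0.1, 9.3, 0, 0, 0], [1, 0, -0.1, 9.3, 0, 0, 0]]

```text
t: 2.95
tool_pos: [0.5504, -0.251, 0.0519]
tool_rot: [3.079, 0.621, 0.0]
contact_force: [-8.1, 2.8, 16.0]
opening: -0.0006
```

```bash
python3 - <<'E'
from h import *
np.set_printoptions(precision=4,suppress=True)
im=snap('wrist','w2'); im=snap('scene','s2');cv2.imwrite('pics/s2z.png',cv2.resize(im['color'][230:330,260:380,::-1],None,fx=6,fy=6)); o=ctrl.get_obs();print(o)
E
```

```text
{'t': 3.05, 'q': array([-0.5508,  0.1793,  1.7926, -0.0001,  1.1692,  0.6223]), 'dq': array([-0.0014, -0.001 ,  0.0023,  0.0001, -0.0002,  0.001 ]), 'effort': array([  0.4328, -33.1384, -30.1296,   0.4682,  -2.4784,   0.0026]), 'tool_pos': array([ 0.5504, -0.251 ,  0.0519]), 'tool_rot': array([3.0793, 0.6205, 0.0006]), 'contact_force': array([-8.3435,  2.3504, 13.5775]), 'wrist_torque': array([ 0.5595,  1.4636, -0.0254]), 'opening': 0.00021840775435159199}
```

View pics/w2.png

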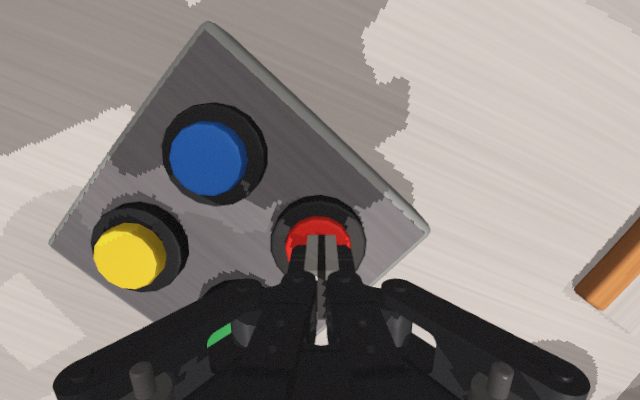

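View pics/s2z.png

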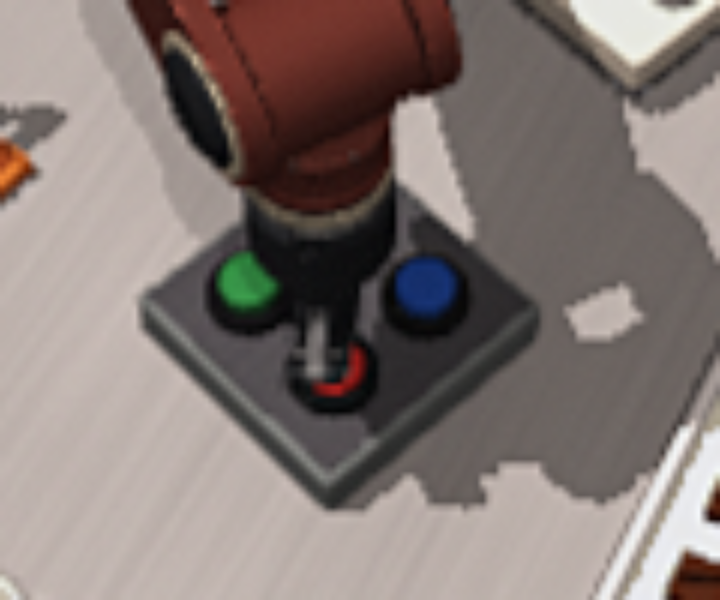

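```bash
python3 - <<'E'
from k import *
snapb={'w1':(130,50,400,300),'w2':(50,50,420,300)}
I={t:load(t) for t in snapb}; I.update(ims)
C={t:cents(t,I[t],snapb[t]) for t in snapb}; C.update({t:cents(t,I[t],b) for t,b in box.items()})
for k in ['red','yellow','blue']:
    print(k,[(t,C[t][k][0].round(1),C[t][k][1]) for t in snapb])
    use=['w1']+([] if k=='red' else ['w2'])+['scene0','top0']
    print(tri([(I[t],C[t][k][0]) for t in use]))
    if k!='red': print(tri([(I[t],C[t][k][0]) for t in ['w1','w2']]))
    # cap radius -> height: diameter .034
    for t in snapb:
        w=C[t][k][1][2]; 
        for z in (.046,.052,.058):
            x,y=C[t][k][0]; P=onz(I[t],[[x-w/2,y],[x+w/2,y]],z); print(t,z,np.linalg.norm(P[0]-P[1]).round(4),P.mean(0).round(4))
E
```

```text
Traceback (most recent call last):
  File "k.py", line 11, in cents
    n,l,s,ce=cv2.connectedComponentsWithStats(m); i=1+np.argmax(s[1:,4]); out[k]=(ce[i]+[x0,y0],s[i])
                                                      ~~~~~~~~~^^^^^^^^^
ValueError: attempt to get argmax of an empty sequence
```

```bash
sed -i 's/n,l,s,ce=cv2.connectedComponentsWithStats(m); i=1/n,l,s,ce=cv2.connectedComponentsWithStats(m)\n        if n<2: continue\n        i=1/' k.py
cat > k2.py <<'E'
from k import *
snapb={'w1':(130,50,400,300),'w2':(50,50,420,330)}
I={t:load(t) for t in snapb}; I.update(ims)
C={t:cents(t,I[t],snapb[t]) for t in snapb}; C.update({t:cents(t,I[t],b) for t,b in box.items()})
for k in ['red','yellow','blue']:
    print(k,[(t,C[t][k][0].round(1),C[t][k][1]) for t in snapb])
    use=['w1']+([] if k=='red' else ['w2'])+['scene0','top0']
    print(tri([(I[t],C[t][k][0]) for t in use]))
    if k!='red': print(tri([(I[t],C[t][k][0]) for t in ['w1','w2']]))
    for t in snapb:
        w=C[t][k][1][2]; 
        for z in (.046,.052,.058):
            x,y=C[t][k][0]; P=onz(I[t],[[x-w/2,y],[x+w/2,y]],z); print(t,z,np.linalg.norm(P[0]-P[1]).round(4),P.mean(0).round(4))
E
python3 k2.py
```

```text
red [('w1', array([318.7, 197.8]), array([ 167,  126,   45,   44, 1528], dtype=int32)), ('w2', array([315. , 232.4]), array([ 235,  166,   66,   46, 1277], dtype=int32))]
(array([ 0.55  , -0.2499,  0.052 ]), [np.float64(0.0009043068441830294), np.float64(0.0015317853937508055), np.float64(0.0007491343436945612)])
w1 0.046 0.0356 [ 0.549 -0.25   0.046]
w1 0.052 0.0347 [ 0.5507 -0.2493  0.052 ]
w1 0.058 0.0338 [ 0.5524 -0.2487  0.058 ]
w2 0.046 0.0338 [ 0.5568 -0.2452  0.046 ]
w2 0.052 0.0324 [ 0.5592 -0.2443  0.052 ]
w2 0.058 0.031 [ 0.5617 -0.2435  0.058 ]
yellow [('w1', array([194.7, 202.1]), array([  42,  131,   46,   44, 1564], dtype=int32)), ('w2', array([129.2, 255.5]), array([  43,  173,   73,   67, 3675], dtype=int32))]
(array([ 0.5093, -0.162 ,  0.0523]), [np.float64(0.0008026819753568336), np.float64(0.0008469385519868361), np.float64(0.0018904696657549634), np.float64(0.0006804798288896656)])
(array([ 0.5098, -0.1614,  0.052 ]), [np.float64(1.8641633777033424e-05), np.float64(1.8641633777137796e-05)])
w1 0.046 0.0376 [ 0.507  -0.1597  0.046 ]
w1 0.052 0.0367 [ 0.5098 -0.161
[... 189 characters left out ...]
', array([249.2, 137.4]), array([  96,   65,   47,   46, 1671], dtype=int32)), ('w2', array([207.4, 157.8]), array([ 119,   72,   78,   74, 4461], dtype=int32))]
(array([ 0.5736, -0.1854,  0.0529]), [np.float64(0.0008171363127966965), np.float64(0.0011191394423958137), np.float64(0.0018930398592549606), np.float64(0.0005609544044746767)])
(array([ 0.5734, -0.184 ,  0.0497]), [np.float64(0.00017790825622267055), np.float64(0.0001779082562225864)])
w1 0.046 0.0356 [ 0.5725 -0.1834  0.046 ]
w1 0.052 0.0347 [ 0.5737 -0.1844  0.052 ]
w1 0.058 0.0338 [ 0.5748 -0.1854  0.058 ]
w2 0.046 0.038 [ 0.5723 -0.1827  0.046 ]
w2 0.052 0.0365 [ 0.5741 -0.1843  0.052 ]
w2 0.058 0.035 [ 0.5759 -0.1859  0.058 ]
```

```bash
python3 - <<'E'
from h import *
w=load('w2');s=load('s2');tcp=[.5504,-.251,.0519]
for n,i in(('w2',w),('s2',s)):
    print(n,'tcp',proj(i,tcp),'key up',proj(i,[.55,-.25,.0525]),'down',proj(i,[.55,-.25,.0465]))
    th=np.linspace(0,2*np.pi,40)
    img=i['color'][:,:,::-1].copy(); f=4 if n=='w2' else 12
    x0,y0,x1,y1=(250,180,400,280) if n=='w2' else (290,265,350,310)
    z=cv2.resize(img[y0:y1,x0:x1],None,fx=f,fy=f,interpolation=cv2.INTER_CUBIC)
    for h,c in((.0525,(0,255,0)),(.0465,(255,255,0))):
        p=proj(i,np.c_[.55+.017*np.cos(th),-.25+.017*np.sin(th),th*0+h])
        cv2.polylines(z,[np.int32((p+.5-[x0,y0])*f)],True,c,1)
    p=proj(i,tcp)[0];cv2.circle(z,tuple(int(v) for v in (p+.5-[x0,y0])*f),4,(255,0,255),-1)
    cv2.imwrite(f'pics/ov_{n}.png',z)
E
```

```text
w2 tcp [[320.51179254 252.10668133]] key up [[318.35195254 252.61870601]] down [[318.44600796 247.31656789]]
s2 tcp [[315.34740519 289.93478318]] key up [[315.37733238 289.54494839]] down [[315.43824064 290.4995389 ]]
```

View pics/ov_w2.png

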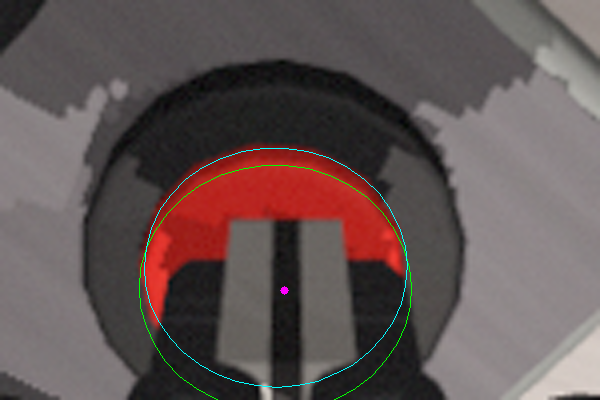

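View pics/ov_s2.png

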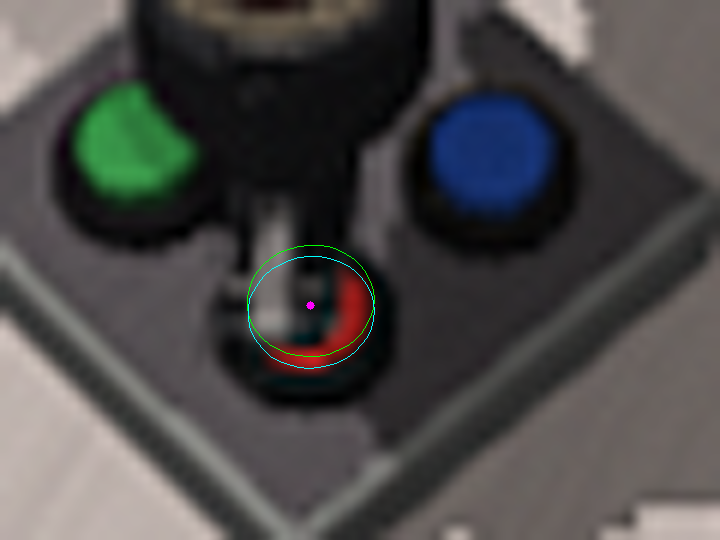

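Both overlays match the pressed outline, and the 14 N is well above the 5 N needed, so red is fully down. The physical tip sits about 5 mm below the nominal TCP. Yellow is next.

```bash
python3 - <<'E'
from h import *
np.set_printoptions(precision=3,suppress=True)
print(togo([.509,-.1622,.0519]),togo([.5735,-.185,.0519]))
E
```

```text
[-0.375 -9.79  -0.008] [ 4.688 -5.189 -0.004]
```

Request:
play_rows:
  motion:
    - [[1, 0, 0, -2, 0, 0, 0], [1, 0, 0, -5, 0, 0, 0], [1, -0.1, -2, -6, 0, 0, 0], [1, -0.2, -5, -6, 0, 0, 0], [1, -0.3, -8, -6, 0, 0, 0], [1, -0.4, -9.8, -6, 0, 0, 0], [1, -0.4, -9.8, -5, 0, 0, 0], [1, -0.4, -9.8, -3, 0, 0, 0], [1, -0.4, -9.8, -1.5, 0, 0, 0], [1, -0.4, -9.8, -0.9, 0, 0, 0], [1, -0.4, -9.8, -0.5, 0, 0, 0], [1, -0.4, -9.8, -0.1, 0, 0, 0], [1, -0.4, -9.8, 0.2, 0, 0, 0], [1, -0.4, -9.8, 0.3, 0, 0, 0], [1, -0.4, -9.8, 0.3, 0, 0, 0]]

```text
t: 4.92
tool_pos: [0.5091, -0.1626, 0.0518]
tool_rot: [3.079, 0.621, -0.001]
contact_force: [-9.0, 2.1, 16.8]
opening: 0.0
```

```bash
python3 - <<'E'
from h import *
np.set_printoptions(precision=3,suppress=True)
o=ctrl.get_obs();print(o['tool_pos'],o['contact_force'],o['wrist_torque'])
w=snap('wrist','w3');s=snap('scene','s3')
for n,i in(('w3',w),('s3',s)):
    th=np.linspace(0,2*np.pi,40); f=4 if n=='w3' else 12
    c=proj(i,[.509,-.1622,.052])[0].astype(int); a,b=(75,60) if n=='w3' else (32,24)
    x0,y0,x1,y1=c[0]-a,c[1]-b,c[0]+a,c[1]+b
    z=cv2.resize(i['color'][y0:y1,x0:x1,::-1],None,fx=f,fy=f,interpolation=cv2.INTER_CUBIC)
    for h,cc in((.0525,(0,255,0)),(.0465,(255,0,255))):
        p=proj(i,np.c_[.509+.017*np.cos(th),-.1622+.017*np.sin(th),th*0+h])
        cv2.polylines(z,[np.int32((p+.5-[x0,y0])*f)],True,cc,1)
    cv2.imwrite(f'pics/ov_{n}.png',z)
print(togo([.5735,-.185,.0519]))
E
```

```text
[ 0.509 -0.163  0.052] [-8.999  2.127 16.812] [0.502 1.655 0.024]
[ 5.069  4.561 -0.007]
```

View pics/ov_w3.png

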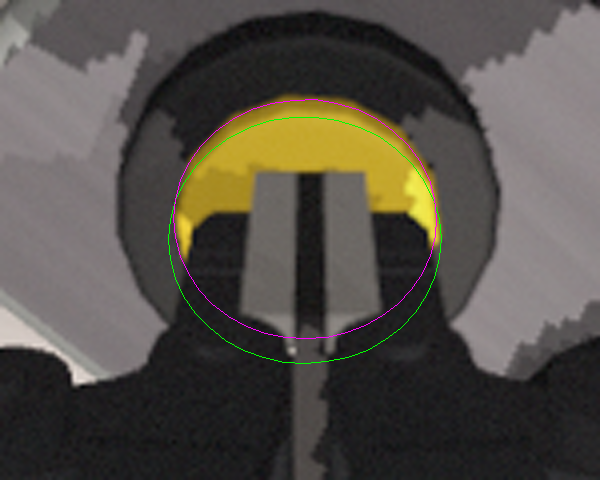

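View pics/ov_s3.png

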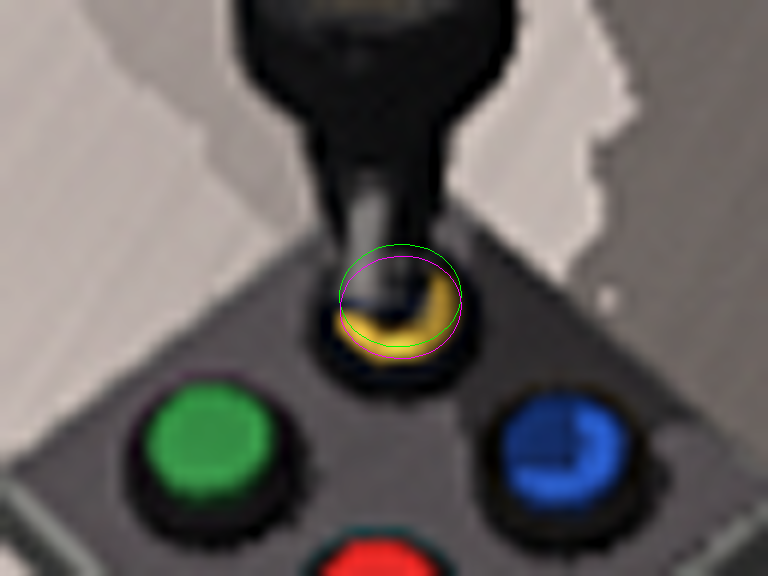

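The same signature shows for yellow: the cap fits the pressed outline, the force is 17 N, and red is back up. Now blue.

Request:
play_rows:
  motion:
    - [[1, 0, 0, -2, 0, 0, 0], [1, 0, 0, -5, 0, 0, 0], [1, 1, 1, -6, 0, 0, 0], [1, 3, 2.8, -6, 0, 0, 0], [1, 4.5, 4, -6, 0, 0, 0], [1, 5.1, 4.6, -6, 0, 0, 0], [1, 5.1, 4.6, -5, 0, 0, 0], [1, 5.1, 4.6, -3, 0, 0, 0], [1, 5.1, 4.6, -1.5, 0, 0, 0], [1, 5.1, 4.6, -0.9, 0, 0, 0], [1, 5.1, 4.6, -0.5, 0, 0, 0], [1, 5.1, 4.6, -0.1, 0, 0, 0], [1, 5.1, 4.6, 0.2, 0, 0, 0], [1, 5.1, 4.6, 0.3, 0, 0, 0], [1, 5.1, 4.6, 0.3, 0, 0, 0]]

```text
t: 6.9
tool_pos: [0.5742, -0.1853, 0.0519]
tool_rot: [3.079, 0.622, -0.002]
contact_force: [-8.7, 3.8, 16.2]
opening: -0.0002
```

```bash
python3 - <<'E'
from h import *
np.set_printoptions(precision=3,suppress=True)
o=ctrl.get_obs();print(o['tool_pos'],o['contact_force'],o['wrist_torque'],o['q'])
w=snap('wrist','w4')
for n,i in(('w4',w),):
    th=np.linspace(0,2*np.pi,40); f=4
    c=proj(i,[.5735,-.185,.052])[0].astype(int); a,b=(75,60)
    x0,y0,x1,y1=c[0]-a,c[1]-b,c[0]+a,c[1]+b
    z=cv2.resize(i['color'][y0:y1,x0:x1,::-1],None,fx=f,fy=f,interpolation=cv2.INTER_CUBIC)
    for h,cc in((.0525,(0,255,0)),(.0465,(255,0,255))):
        p=proj(i,np.c_[.5735+.017*np.cos(th),-.185+.017*np.sin(th),th*0+h])
        cv2.polylines(z,[np.int32((p+.5-[x0,y0])*f)],True,cc,1)
    cv2.imwrite(f'pics/ov_{n}.png',z)
# next view pose: TCP over carrier, camera looking at it
print(togo([.467,.163,.30]))
t=R.from_rotvec(o['tool_rot']).as_matrix();print('jaw dir',np.degrees(np.arctan2(t[1,1],t[0,1])),'bar dir -33, perp 57')
E
```

```text
[ 0.574 -0.185  0.052] [-8.693  3.795 16.189] [ 0.581  1.543 -0.024] [-0.435  0.177  1.795 -0.001  1.17   0.738]
[  3.603 -36.255 -24.835]
jaw dir -67.1726786021771 bar dir -33, perp 57
```

View pics/ov_w4.png

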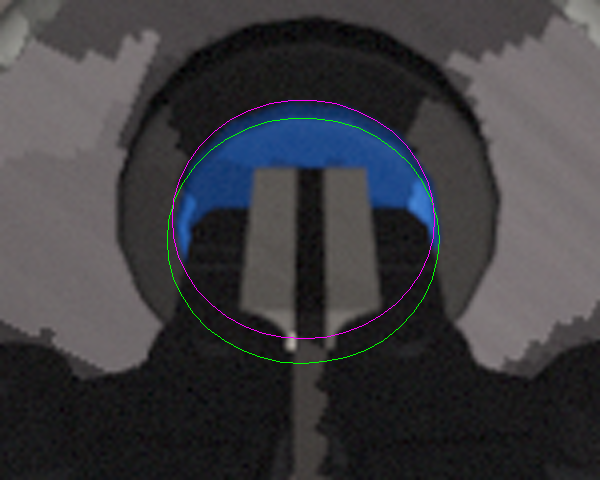

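Blue is fully down too. Next I go up and over the carrier, turn the jaws across the bar and open them for a look.

Request:
play_rows:
  motion:
    - [[1, 0, 0, -3, 0, 0, 0], [1, 0, 0, -8, 0, 0, 0], [-1, 0, 0, -13, 0, 0, 5], [-1, 0.3, -3, -18, 0, 0, 11], [-1, 0.8, -7, -22, 0, 0, 18], [-1, 1.2, -12, -24.8, 0, 0, 26], [-1, 1.7, -17, -24.8, 0, 0, 34], [-1, 2.2, -22, -24.8, 0, 0, 42], [-1, 2.7, -27, -24.8, 0, 0, 49], [-1, 3.2, -32, -24.8, 0, 0, 54], [-1, 3.5, -35, -24.8, 0, 0, 56], [-1, 3.6, -36.3, -24.8, 0, 0, 56], [-1, 3.6, -36.3, -24.8, 0, 0, 56], [-1, 3.6, -36.3, -24.8, 0, 0, 56]]

```text
t: 8.7
tool_pos: [0.4673, 0.1625, 0.2996]
tool_rot: [3.009, -0.898, -0.0]
contact_force: [0.3, 0.1, -0.3]
opening: 0.0852
```

```bash
python3 - <<'E'
from h import *
np.set_printoptions(precision=3,suppress=True)
w=snap('wrist','w5');o=ctrl.get_obs();print(o)
print(proj(w,[[.5385,.116,.168],[.3955,.21,.165]]))
E
```

```text
{'t': 8.75, 'q': array([ 0.185, -0.296,  1.819, -0.001,  1.619,  2.336]), 'dq': array([-0.001,  0.002, -0.001,  0.002,  0.001,  0.002]), 'effort': array([  0.307, -25.267, -38.026,   0.008,   0.004,  -0.005]), 'tool_pos': array([0.467, 0.162, 0.3  ]), 'tool_rot': array([ 3.009, -0.898, -0.001]), 'contact_force': array([-0.125, -0.168,  1.083]), 'wrist_torque': array([-0.024, -0.007, -0.043]), 'opening': 0.08521919759838699}
[[321.456  86.038]
 [320.968 268.571]]
```

View pics/w5.png

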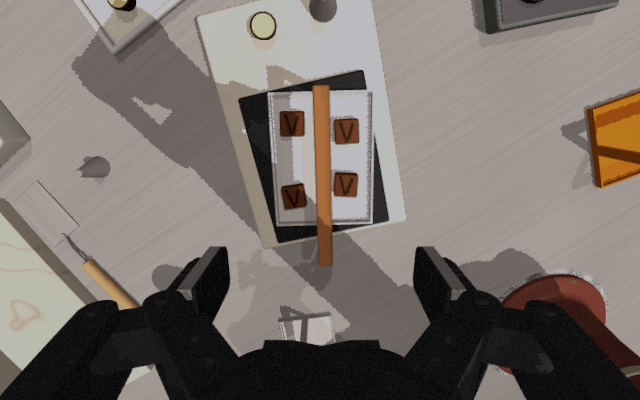

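The wrist view shows the bar from (321,86) to (325,265), with the four pralines at (292,124), (346,130), (294,197) and (346,184). I'll triangulate the bar ends.

```bash
cat > b.py <<'E'
from c import *
def ends(im,b,lo=70):
    x0,y0,x1,y1=b;h=cv2.cvtColor(im['color'],cv2.COLOR_RGB2HSV)
    m=((h[...,0]>=4)&(h[...,0]<=16)&(h[...,1]>130)&(h[...,2]>lo)).astype(np.uint8)
    z=np.zeros_like(m);z[y0:y1,x0:x1]=m[y0:y1,x0:x1]
    n,l,s,ce=cv2.connectedComponentsWithStats(z);i=1+np.argmax(s[1:,4])
    p=np.argwhere(l==i)[:,::-1].astype(float);c=p.mean(0);u=np.linalg.svd(p-c,full_matrices=False)[2][0]
    s=(p-c)@u; q=[]
    for a,sg in((s.min(),1),(s.max(),-1)):
        k=(s-a)*sg<max(3,.0*1); q.append((p[k].mean(0)-u*((p[k].mean(0)-c)@u)+u*(a-.3*sg)))
    q.sort(key=lambda v:v[1]); return len(p),q,l==i
if __name__=='__main__':
    S={'w5':(308,75,340,275),'scene0':(330,155,365,195),'top0':(255,178,292,228)}
    I={t:load(t) for t in S};E={}
    for t,b in S.items():
        n,q,_=ends(I[t],b);E[t]=q;print(t,n,q)
    for a in (['w5','scene0'],['w5','top0'],['w5','scene0','top0']):
        P=[]
        for i in(0,1):
            X,r=tri([(I[t],E[t][1-i] if t=='scene0' else E[t][i]) for t in a]);P.append(X);print(a,X,np.array(r))
        d=P[0]-P[1];print('  len',np.linalg.norm(d),'mid',(P[0]+P[1])/2,'ang',np.degrees(np.arctan2(d[1],d[0])))
E
python3 b.py
```

```text
w5 2675 [array([320.1625,  84.5152]), array([325.2103, 265.2431])]
scene0 146 [array([335.561 , 160.9831]), array([360.6776, 189.8106])]
top0 204 [array([287.7369, 181.4464]), array([258.0919, 223.725 ])]
['w5', 'scene0'] [0.5398 0.1159 0.1637] [0.0005 0.0005]
['w5', 'scene0'] [0.3976 0.2038 0.1673] [0.0002 0.0002]
  len 0.1671964327519352 mid [0.4687 0.1599 0.1655] ang -31.710276989589797
['w5', 'top0'] [0.5403 0.1163 0.1625] [0.0002 0.0002]
['w5', 'top0'] [0.4013 0.2012 0.1757] [0.0002 0.0002]
  len 0.1633507125821486 mid [0.4708 0.1587 0.1691] ang -31.42858167529035
['w5', 'scene0', 'top0'] [0.5398 0.1161 0.1635] [0.0005 0.0006 0.0003]
['w5', 'scene0', 'top0'] [0.4004 0.2013 0.1719] [0.0013 0.0016 0.0014]
  len 0.16358909049291137 mid [0.4701 0.1587 0.1677] ang -31.422457365828095
```

```bash
python3 - <<'E'
from h import *
np.set_printoptions(precision=3,suppress=True)
o=ctrl.get_obs();Rt=R.from_rotvec(o['tool_rot']);print(Rt.as_matrix())
print(togo([.470,.159,.148]))
E
```

```text
[[ 0.836 -0.548 -0.001]
 [-0.548 -0.836 -0.001]
 [ 0.     0.001 -1.   ]]
[ 0.417  0.117 15.16 ]
```

Request:
play_rows:
  motion:
    - [[-1, 0.2, 0.1, 2, 0, 0, -1], [-1, 0.4, 0.1, 5, 0, 0, -1.7], [-1, 0.4, 0.1, 7.5, 0, 0, -1.7], [-1, 0.4, 0.1, 8, 0, 0, -1.7], [-1, 0.4, 0.1, 8, 0, 0, -1.7]]

```text
t: 9.38
tool_pos: [0.47, 0.1589, 0.2191]
tool_rot: [3.021, -0.854, -0.002]
contact_force: [-0.6, -0.3, 0.3]
opening: 0.0851
```

```bash
python3 - <<'E'
from b import *
w=snap('wrist','w6');o=ctrl.get_obs();print(o['tool_pos'],o['tool_rot'])
n,q,m=ends(w,(250,0,400,400));print(n,q)
I={t:load(t) for t in ('w5',)}
e5=ends(I['w5'],(308,75,340,275))[1]
for i in (0,1): print(tri([(I['w5'],e5[i]),(w,q[i])]))
# centreline lateral in tool frame
for z in (.167,.176):
    P=onz(w,q,z);print(P,R.from_rotvec(o['tool_rot']).inv().apply(P-o['tool_pos'])*100)
print(togo([.470,.159,.148]))
E
```

```text
[0.4704 0.1591 0.2201] [ 3.0222 -0.8542  0.0007]
5012 [array([321.798 ,  84.6601]), array([320.1532, 326.3267])]
(array([0.5357, 0.1188, 0.2662]), [np.float64(1.9653446625890175e-05), np.float64(1.965344662579332e-05)])
(array([0.4015, 0.2017, 0.1755]), [np.float64(0.00032167207544693386), np.float64(0.00032167207544697723)])
[[0.5399 0.1159 0.167 ]
 [0.3957 0.2056 0.167 ]] [[ 8.1739  0.0428  5.3187]
 [-8.8063 -0.0558  5.307 ]]
[[0.5395 0.1162 0.176 ]
 [0.402  0.2017 0.176 ]] [[ 8.1293  0.0409  4.4187]
 [-8.0686 -0.0531  4.4075]]
[-0.0353  0.025   7.213 ]
```

View pics/w6.png

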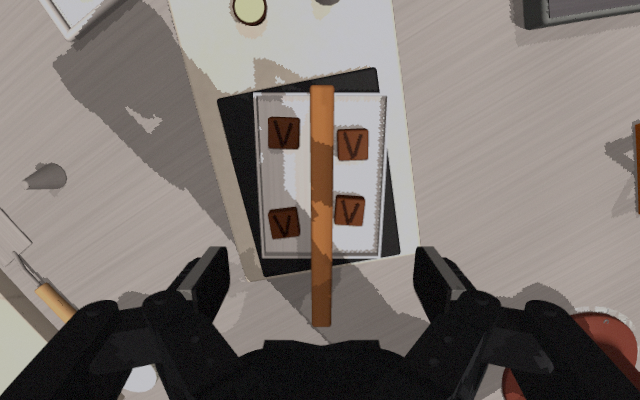

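The bar is centred between the jaws and aligned with them. Its near end measures z = 0.1755, against 0.176 expected for the top. I'll descend and grip.

Request:
play_rows:
  motion:
    - [[-1, 0, 0, 2, 0, 0, 0], [-1, 0, 0, 4.5, 0, 0, 0], [-1, 0, 0, 6.5, 0, 0, 0], [-1, 0, 0, 7.2, 0, 0, 0], [-1, 0, 0, 7.2, 0, 0, 0], [0, 0, 0, 7.2, 0, 0, 0], [0.4, 0, 0, 7.2, 0, 0, 0], [0.6, 0, 0, 7.2, 0, 0, 0], [0.8, 0, 0, 7.2, 0, 0, 0], [1, 0, 0, 7.2, 0, 0, 0], [1, 0, 0, 7.2, 0, 0, 0], [1, 0, 0, 7.2, 0, 0, 0], [1, 0, 0, 7.2, 0, 0, 0]]
  newtons: 60

```text
t: 11.05
tool_pos: [0.4705, 0.1587, 0.1485]
tool_rot: [3.021, -0.854, 0.001]
contact_force: [-2.7, -3.7, 5.1]
opening: 0.013
```

```bash
python3 - <<'E'
from b import *
w=snap('wrist','w7');o=ctrl.get_obs();print(o)
E
```

```text
{'t': 11.1, 'q': array([ 0.1764, -0.1947,  1.9887, -0.0019,  1.348 ,  2.2986]), 'dq': array([ 0.    , -0.0002,  0.0001,  0.0003,  0.0009,  0.0008]), 'effort': array([  1.377 , -24.7625, -34.538 ,   0.8196,  -1.0308,  -0.0285]), 'tool_pos': array([0.4704, 0.1587, 0.1485]), 'tool_rot': array([ 3.0214, -0.854 ,  0.0007]), 'contact_force': array([-3.1109, -4.0963,  5.3768]), 'wrist_torque': array([-0.5938,  0.5093, -0.0069]), 'opening': 0.013034181260974484}
```

View pics/w7.png

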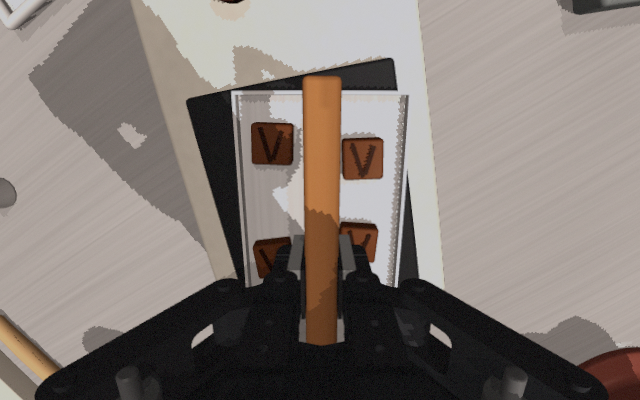

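The bar is gripped, with an opening of 13 mm. Now a smooth, slow lift straight up.

Request:
play_rows:
  motion:
    - [[1, 0, 0, -0.1, 0, 0, 0], [1, 0, 0, -0.3, 0, 0, 0], [1, 0, 0, -0.7, 0, 0, 0], [1, 0, 0, -1.2, 0, 0, 0], [1, 0, 0, -1.8, 0, 0, 0], [1, 0, 0, -2.5, 0, 0, 0], [1, 0, 0, -3.3, 0, 0, 0], [1, 0, 0, -4.1, 0, 0, 0], [1, 0, 0, -4.9, 0, 0, 0], [1, 0, 0, -5.7, 0, 0, 0], [1, 0, 0, -6.5, 0, 0, 0], [1, 0, 0, -7.3, 0, 0, 0], [1, 0, 0, -8.1, 0, 0, 0], [1, 0, 0, -8.9, 0, 0, 0], [1, 0, 0, -9.7, 0, 0, 0], [1, 0, 0, -10.4, 0, 0, 0], [1, 0, 0, -11, 0, 0, 0], [1, 0, 0, -11.5, 0, 0, 0], [1, 0, 0, -11.9, 0, 0, 0], [1, 0, 0, -12, 0, 0, 0]]

```text
t: 13.6
tool_pos: [0.4706, 0.159, 0.2688]
tool_rot: [3.022, -0.854, 0.001]
contact_force: [0.2, -0.4, -4.8]
opening: 0.0132
```

Request:
play_rows:
  motion:
    - [[1, 0, 0, 0, 0, 0, 0], [1, 0, 0, 0, 0, 0, 0], [1, 0, 0, 0, 0, 0, 0], [1, 0, 0, 0, 0, 0, 0], [1, 0, 0, 0, 0, 0, 0], [1, 0, 0, 0, 0, 0, 0]]

```text
t: 14.35
tool_pos: [0.4705, 0.159, 0.2688]
tool_rot: [3.022, -0.854, 0.001]
contact_force: [-0.3, -0.9, -4.7]
opening: 0.0129
```

```bash
python3 - <<'E'
from b import *
w=snap('wrist','w8');s=snap('scene','s8');o=ctrl.get_obs();print(o)
cv2.imwrite('pics/s8z.png',cv2.resize(s['color'][110:250,280:420,::-1],None,fx=4,fy=4,interpolation=cv2.INTER_CUBIC))
s=snap('top','t8');cv2.imwrite('pics/t8z.png',cv2.resize(s['color'][130:250,220:340,::-1],None,fx=4,fy=4,interpolation=cv2.INTER_CUBIC))
E
```

```text
{'t': 14.45, 'q': array([ 0.1769, -0.2808,  1.8576, -0.0018,  1.5647,  2.2986]), 'dq': array([-0.0004, -0.0018, -0.0012, -0.0009,  0.0004, -0.0053]), 'effort': array([  0.0003, -27.9726, -40.7429,  -0.0058,   0.0016,  -0.0001]), 'tool_pos': array([0.4705, 0.159 , 0.2688]), 'tool_rot': array([ 3.0216, -0.8541,  0.0013]), 'contact_force': array([-0.3216,  0.6688, -5.4939]), 'wrist_torque': array([-0.0358, -0.0057,  0.0206]), 'opening': 0.013116897470373666}
```

View pics/w8.png

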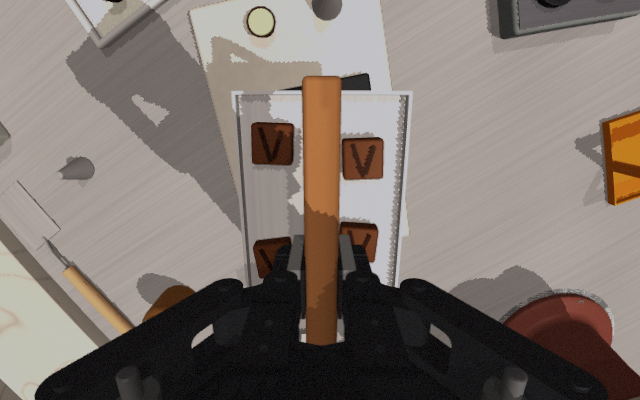

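View pics/s8z.png

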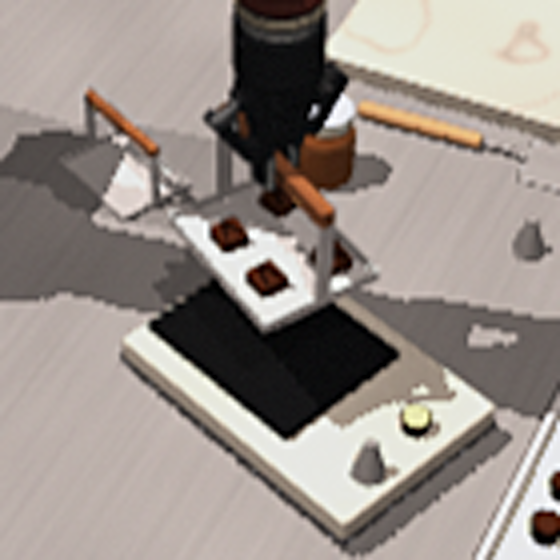

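View pics/t8z.png

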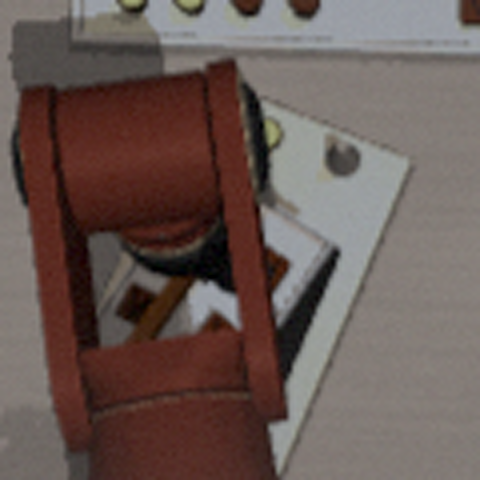

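```bash
python3 - <<'E'
from h import *
s=load('s8');o=ctrl.get_obs()
L,F,Rr=onz(s,[[280+150/4,110+325/4],[280+290/4,110+438/4],[280+397/4,110+353/4]],.062)
print(L,F,Rr,np.linalg.norm(L-F),np.linalg.norm(F-Rr));c=(L+Rr)/2
print('plate c',c,'dist',np.linalg.norm((c-o['tool_pos'])[:2]),np.abs(o['dq']).max())
k=load('s8')['color'][250:315,280:355,::-1];cv2.imwrite('pics/k8.png',cv2.resize(k,None,fx=6,fy=6))
E
```

```text
[0.3610917  0.12356295 0.062     ] [0.53800244 0.0577044  0.062     ] [0.58450927 0.19450481 0.062     ] 0.18877171264913806 0.14448957502275778
plate c [0.47280049 0.15903388 0.062     ] dist 0.0022583346698850245 0.003610736527367855
```

View pics/k8.png

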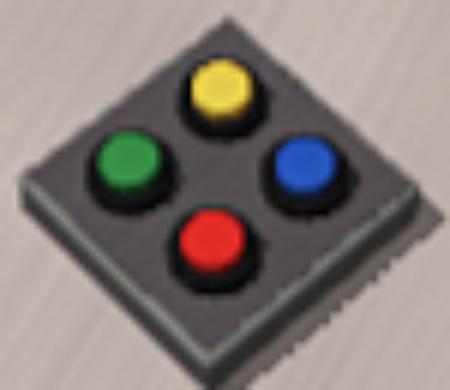

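All keys are up, and the carrier sits about 2 mm from the plate's centre, level and still. I'm handing in.

```bash
python3 -c "
from station import ctrl
print(ctrl.finish_job()); o=ctrl.get_obs(); print(o['t'],o['tool_pos'],o['contact_force'],o['opening'])"
```

```text
the job is handed in; nothing more can be done
None
the job is handed in; nothing more can be done
```

I pressed red, then yellow, then blue, each fully down, with the carrier still standing on the plate. I never pressed the green key. I then gripped the carrier by the middle of its bar, lifted it 12 cm straight up and handed in at about 14.5 s while holding it. No verdict was reported.

- **Key presses:** each read 14–17 N against the 5 N needed, and each cap matched its pressed outline in the images.
- **Hold:** the finger opening was 13 mm and the arm was carrying about 5 N. The carrier's centre was about 2 mm from the plate's centre. The wrist picture looked the same as before the lift, so the carrier had not tilted in the fingers. All four pralines lay flat in place.
- **Keys and other objects:** all four keys were up again. Nothing else in view had moved, judged by eye in the pictures rather than measured.
- **Disagreements:**
  - With the keys fully down, the TCP read z = 0.052 m, about 5 mm higher than the cap height from the images. I took this to mean the real fingertips reach slightly past the nominal TCP.
  - One two-view height, for the far end of the bar, came out far too high at 0.266 m because the geometry was poor. I left it out and used the other measurements, which agreed with each other to within about 1 cm in height.

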